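# Dock the sorting tray at the watchmaker's press, then hold the sprung plunger up

### The arm

A 6-joint arm with a two-finger parallel gripper is mounted at the origin on the work surface. World frame = base frame: x ahead of the robot, y to its left, z up, the work surface at z = 0. Lengths are in m, angles in rad, forces in N, time in s.
With the tool pointing down it reaches from about 0.25 to 0.8 m from the base axis. Payload 8.5 kg.
Tool frame: the origin (TCP) lies midway between the tips of the shut fingers; the grasp point (between the pads) lies 19 mm behind it (ctrl.hold_point_z is the distance from the TCP to the grasp point, in m); z points along the fingers, y is the line along which they close (so a half turn about z gives the same grasp; the last joint's range is limited). The gripper opens to 85 mm and grips with 20 to 120 N. Pads are 22 mm wide; open, the fingers measure 114 mm over their backs; the gripper's body (76 mm by 85 mm) begins 54 mm behind the grasp point. The pads swing forward as they close: fully open they stand 13 mm farther back than shut.
Start: joints at [-1.181, 0.238, -0.013, 1.319, 0, 1.571], TCP at [0.199, -0.486, 0.231] pointing down, gripper open.
Joint ranges: [-2.66, 2.66], [-1.03, 1.9], [-1.14, 1.46], [-1.82, 2.27], [-1.45, 1.34], [-3.14, 3.14]. Speed limits (rad/s): [2.22, 2.22, 2.79, 3.14, 3.14, 3.14].

### API

Orientations are given as [roll, pitch, yaw] about the fixed x, y, z axes, in that order (R = Rz(yaw) Ry(pitch) Rx(roll)).
In Python, from cell import ctrl gives the robot as it stands.
- The arm moves only by the shell command python3 -m crank 'ROWS' [FORCE]. ROWS is JSON, a list of rows, each a list of 5 numbers: the opening, from 0 (shut) to 1 (fully open), then the shift along the tool's x, y, z scaled (see below), then the turn about the tool's z scaled (see below). In form: [[hand, dx, dy, dz, twist], ...]. A call has 1 to 10 rows; each row is the pose to reach, as a shift and turn from the pose commanded when the call began, along the tool's axes at that moment; what a row does not reach only later rows make up. The controller multiplies each number of a shift by 0.1 m and each number of a turn by 60 degrees. A row lasts 1/10 s, in which the tool goes at most 50 mm and 8.59 degrees, less where a joint would pass 70% of its speed; a pose out of reach is approached as far as the arm can. A call with a number of a shift or a turn outside -1 to 1 is refused whole. A call with a gripper value outside its range is refused whole. The fingers move at their own pace and stop on an object; FORCE is the grip in N (left out, the last holds). Time passes only in rows, so rows that repeat a pose let the fingers close. It gives the time, the measured TCP pose, the force, the opening and the grip force at its end, in the units of the state.
- ctrl.sense(): the state, without advancing time (a new reading comes with each control period).
- ctrl.camera(name): name is "scene" or "top" or "wrist"; returns the picture (420x560x3 uint8, red, green, blue); there is no depth.
- ctrl.camera_model(name): a dict with "vfov" (degrees; the focal length in pixels is half the picture's height over the tangent of half this angle, whatever the lens; pixels are square), "cx", "cy" (the principal point, pixels), "origin" and "orientation" of the camera in the world. Camera axes: x right, y up, looking along -z (the intrinsics and any distortion apply to the point x, -y, -z); pixel columns grow to the right and rows downward; lengths in m; the calibration is good to about 2 mm. The wrist camera is an equidistant fisheye: a pixel r from the principal point sees the ray r / f radians off the axis. A picture is of the moment at which its call begins: read the wrist's pose just before it. camera_model takes no time and is no camera call; for the wrist camera it gives the pose at the moment of the call.
- ctrl.sign_off(): hands the job in; it is judged then, once.
The state is a dict: "time": time; "joint_positions": joint angles; "qvel": joint speeds; "effort": joint torques, N m; "ee_pos": TCP position; "eef_rot": TCP orientation; "wrist_force": force on the tool from outside, world axes, zero at the start; "wrist_torque": the same for the moment, N m; "grip_width": finger opening in m; "grasp_force": force on a finger pad.
Only numpy, scipy, OpenCV 4.12 (cv2) and the standard library are available. Lean on these libraries where they do the work, as an engineer would, in place of code of your own. Each camera call takes 0.05 s, during which the arm holds its last target. There are 200 camera calls.

### The job

Get the small bench press ready for unloading: push the white sorting tray across the bench, without lifting it, until one of its long sides lies flush against the open (throat) side of the press's base and is centred on it. Then take the knob on top of the press, pull the sprung plunger fully up so that its tip is out of its hole and clear of the watch case, and finish while still holding it up there, so that a colleague can take the case out. Leave the watch case and the other things on the bench where they are.

Things in the scene. Friction and masses are not known exactly. Their poses are not given: they have to be found in the camera images.
- press: dark steel C-frame bench press, fixed to the bench. Origin: centre of the base's underside on the bench; z up. Base 120 mm along its x, 110 mm along its y, 22 mm high. The column (50 x 28 mm in plan) stands near the -y edge, centred 38 mm from the origin towards -y; an arm (50 mm wide) reaches from it towards +y, as far as y = 33 mm, at heights 120 to 152 mm. The throat is open towards the press's own +y. A 28 mm bushing on top of the arm reaches 165 mm height.
- dock (a point): middle of the lower edge of the press's base on its open side (55 mm from the press's origin along +y), at bench height, with the press's axes. The docked tray has its long side against this edge, so its centre is 45 mm from this point along +y, its long axis parallel to the x axis here. Base edge is 120 mm long and 22 mm high.
- seat (a point): centre of the mouth of the seat hole (10 mm wide, 9 mm deep) in the brass die on the press's base; 34 mm above the bench, on the plunger's axis, 15 mm from the press's origin along its +y.
- plunger_knob (a point): centre of the steel knob on top of the plunger: an upright plain cylinder 26 mm in diameter and 36 mm high, centre 188 mm above the bench with the plunger down, nothing beside it; 5 mm below its lower edge lies the bushing's top. It moves up with the plunger. Axes as the press's.
- plunger_tip (a point): lower end of the plunger's 8 mm tip: 8 mm below the mouth of the seat hole when down, 16 mm above it when fully up.
- plunger (a joint): lift of the plunger in m: 0 down in its seat, 0.024 at the upper stop. A spring pulls it down with about 6 N at 0 and 11 N at the upper stop (plus 1.2 N weight); it drops back when let go.
- tray: loose white plastic sorting tray, open on top, 120 mm along its x, 90 mm along its y, 28 mm high, walls and floor 4 mm, one divider across its middle (at x = 0, along y), 0.2 to 0.42 kg. Origin: centre of its underside; z up. Either long side may face the press. It starts on the bench on the open side of the press, turned somewhat, and slides with a few newtons; contents are fixed to it.
- watch_case: loose round steel watch case (ring 38 mm outside, 20 mm inside, 9 mm high) lying on the die around the plunger's tip; its origin is the centre of its underside, 34 mm above the bench. It stays there.
- dust_cover: bystander: clear dome cover, 90 mm wide, 62 mm high; origin under its centre
- loupe: bystander: black eye loupe, 34 mm wide, 36 mm high, standing; origin under its centre
- jar: bystander: glass jar with steel cap, 44 mm wide, 55 mm high; origin under its centre
- bezel: bystander: flat brass ring 42 mm wide, 5 mm high; origin under its centre
- driver: bystander: small screwdriver 130 mm long lying on the bench along its x
- cushion: bystander: wooden block 70 x 70 x 22 mm; origin under its centre
- tweezers: bystander: steel tweezers 115 mm long lying along its x, 8 mm high; origin under the middle

How it is judged:
On the way, in this order (a step that is already met when the one before it is completed fails the run):
1. the tray lies flush and centred against the open side of the press's base, with the plunger still down (y of tray in the frame of dock between 0.04 and 0.051 m and x of tray in the frame of dock between -0.015 and 0.015 m and angle between the x axis of tray and the x axis of dock, either way round below 0.1 rad and height (world z) of tray below 0.006 m and angle between tray's own z axis and vertical below 0.06 rad and linear speed of tray below 0.01 m/s and value of joint plunger below 0.004 m), for 0.2 s.
2. the plunger is held fully up by the gripper (value of joint plunger above 0.02 m and contact force between the fingers and plunger above 4 N), for 0.2 s.
At the end, for the whole second after the job is handed in: Tray flat, its long side against the open side of the press base (gap up to 6 mm, within 0.1 rad), centred within 15 mm; plunger up more than 20 of its 24 mm and carried by the fingers (over 4 N); watch case within 9 mm of the seat hole axis (all of step 2 and y of tray in the frame of dock between 0.04 and 0.051 m and x of tray in the frame of dock between -0.015 and 0.015 m and angle between the x axis of tray and the x axis of dock, either way round below 0.1 rad and height (world z) of tray below 0.006 m and angle between tray's own z axis and vertical below 0.06 rad and horizontal distance between watch_case and seat below 0.009 m); the arm keeps its last pose, push and grip.
It fails at once if the tray is lifted more than 15 mm off the bench or tipped (height (world z) of tray above 0.015 m or angle between tray's own z axis and vertical above 0.25 rad).
It fails at once if a bystander is moved more than 30 mm or the watch case more than 15 mm (distance of any of dust_cover, loupe, jar, bezel, driver, cushion, tweezers from where it was at the start of the episode above 0.03 m or distance of watch_case from where it was at the start of the episode above 0.015 m).
It also fails if it takes over 72 s, if anything falls off the work surface, if the arm or the gripper's body presses on something with over 40 N, if the wrist force passes 120 N, or if a joint passes its speed limit or range.

## Working session

There is one attempt and no reset: what is moved stays moved. The work goes in short steps, Python scripts to look and compute and a shell command to move; the robot and the scene stay as the last step left them, time stands still between calls to the robot, and variables do not carry over. Pictures are saved under pics/ and viewed, at most 10 in all, crops included, and the job is handed in when it is done.

```bash
mkdir -p pics; ls; python3 - <<'E'
from cell import ctrl
import cv2
for n in("top","scene"):
    cv2.imwrite(f"pics/{n}0.png",ctrl.camera(n)[:,:,::-1]); print(ctrl.camera_model(n))
print(ctrl.sense())
E
```

```text
pics
{'vfov': 44.540915661002295, 'cx': 280.0453301519144, 'cy': 205.55998782958736, 'origin': array([0.32158471, 0.00357831, 1.5405243 ]), 'orientation': array([ 0.17821585, -0.00761293, -1.56537789])}
{'vfov': 47.2230295382204, 'cx': 281.055221114866, 'cy': 214.14388423612007, 'origin': array([ 1.33248849, -0.186699  ,  0.80054019]), 'orientation': array([0.85278919, 0.020969  , 1.28433673])}
{'time': 0.1, 'joint_positions': array([-1.18097016e+00,  2.38737894e-01, -1.41375675e-02,  1.31919287e+00,
       -2.09279214e-05,  1.57089388e+00]), 'qvel': array([ 1.81380062e-03, -1.46172007e-04,  6.20866595e-04,  9.98153423e-05,
       -5.75106767e-04,  3.38854386e-04]), 'effort': array([-2.12526451e-03, -5.39721036e+01,  3.46998417e+01,  1.34824877e-02,
       -1.45752892e-04, -2.14953431e-06]), 'ee_pos': array([ 0.19937422, -0.48528738,  0.23074554]), 'eef_rot': array([-3.14032065e+00,  2.10519907e-05,  3.89728641e-01]), 'wrist_force': array([ 0.17397473,  0.19111915, -0.07136543]), 'wrist_torque': array([0.00944934, 0.05678877, 0.05043108]), 'grasp_force': 0.0, 'grip_width': 0.08551762564490165}
```

View pics/top0.png

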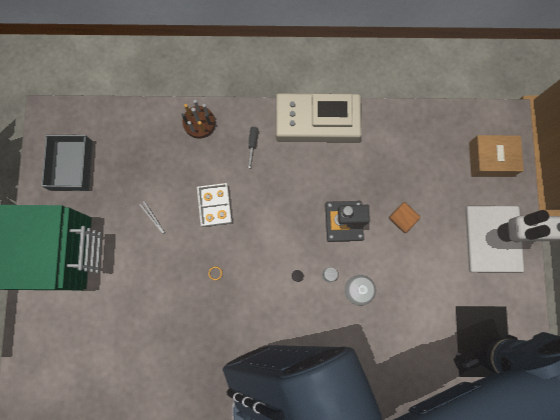

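View pics/scene0.png

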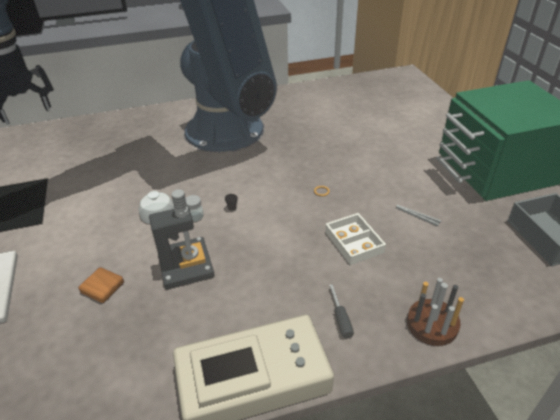

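The top view shows the press at about (345,221) with its throat facing image left (world +y). The tray is at (214,205), and the loupe, jar and dome lie nearer the robot at (297,276), (331,274) and (361,290). I'll zoom in on the press and tray for exact corners.

```bash
cat > h.py <<'E'
import numpy as np,cv2
from scipy.spatial.transform import Rotation as R
from cell import ctrl
def ray(n,u,v,m=None):
    m=m or ctrl.camera_model(n); f=210/np.tan(np.radians(m['vfov']/2))
    x=(u-m['cx'])/f; y=(v-m['cy'])/f
    d=np.array([x,-y,-1.])
    if n=='wrist':
        r=np.hypot(x,y); d=np.array([x/r*np.sin(r),-y/r*np.sin(r),-np.cos(r)])
    return np.array(m['origin']),R.from_euler('xyz',m['orientation']).apply(d)
def at(n,u,v,z,m=None):
    o,d=ray(n,u,v,m); return (o+d*(z-o[2])/d[2])
def proj(n,p):
    m=ctrl.camera_model(n); f=210/np.tan(np.radians(m['vfov']/2))
    q=R.from_euler('xyz',m['orientation']).inv().apply(np.array(p)-m['origin'])
    return m['cx']+f*q[0]/-q[2], m['cy']-f*q[1]/-q[2]
E
python3 - <<'E'
from h import *
im=cv2.imread("pics/top0.png")
g=im[170:255,190:382]; cv2.imwrite("pics/z.png",cv2.resize(g,None,fx=4,fy=4,interpolation=cv2.INTER_CUBIC))
# tray: white pixels
w=(im.min(2)>165).astype(np.uint8); w[:170]=0;w[240:]=0;w[:,:185]=0;w[:,245:]=0
c=np.column_stack(np.nonzero(w)[::-1]); r=cv2.minAreaRect(c.astype(np.float32)); print(len(c),r)
P=np.array([at('top',*p,.028) for p in cv2.boxPoints(r)]);print(P.round(4),P.mean(0), np.linalg.norm(np.diff(P,axis=0),axis=1))
for n,u,v in(('loupe',297,276),('jar',331,274),('dome',361,290),('bezel',215,273),('cushion',404,217),('driver tip',250,167),('driver end',253,127)): print(n,at('top',u,v,.02).round(3))
E
```

```text
848 ((213.4390106201172, 203.9512481689453), (39.75535202026367, 30.47910499572754), 83.6598129272461)
[[0.6527 0.2469 0.028 ]
 [0.6637 0.1559 0.028 ]
 [0.5433 0.14   0.028 ]
 [0.5326 0.2297 0.028 ]] [0.59805897 0.19313105 0.028     ] [0.09165303 0.12146708 0.09039963]
loupe [ 0.385 -0.058  0.02 ]
jar [ 0.392 -0.158  0.02 ]
dome [ 0.346 -0.245  0.02 ]
bezel [0.393 0.184 0.02 ]
cushion [ 0.563 -0.379  0.02 ]
driver tip [0.715 0.086 0.02 ]
driver end [0.842 0.079 0.02 ]
```

View pics/z.png

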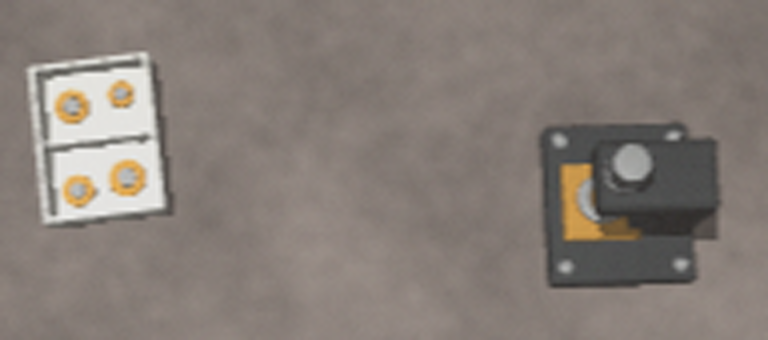

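The crop shows the tray corners at about (28,66), (148,53), (172,212) and (44,226), and the press base corners at about (542,127), (686,122), (695,282) and (549,287). The knob top is at (633,162). I'll convert the press points to world coordinates.

```bash
python3 - <<'E'
from h import *
z2=lambda p:((p[0]+.5)/4-.5+190,(p[1]+.5)/4-.5+170)
c=[(541,127),(688,122),(696,282),(548,288)]
P=np.array([at('top',*z2(p),.022) for p in c])[:,:2]
print(P.round(4),'ctr',P.mean(0).round(4))
e=P[0]-P[3]; e2=P[1]-P[2]; print(np.linalg.norm(e),np.linalg.norm(e2),np.linalg.norm(P[0]-P[1]))
# open dir +y of press ~ world +y ; press x ~ world? x = y rotated -90 => +x world
yaws=[np.arctan2(v[1],v[0]) for v in(e,e2)]+[np.arctan2(v[1],v[0])-np.pi/2 for v in (P[0]-P[1],P[3]-P[2])]
print('yaw',np.round(yaws,3)); yaw=np.mean(yaws)
k=at('top',*z2((633,162)),.206)[:2]; print('knob',k)
ux=np.array([np.cos(yaw),np.sin(yaw)]); uy=np.array([-ux[1],ux[0]])
o=P.mean(0); print('knob pred',o+.015*uy,'dock',o+.055*uy,'goal',o+.1*uy)
d=np.array([.598,.193])-(o+.1*uy); print('tray in goal frame',d@ux,d@uy, 'tray yaw',np.arctan2(.6527-.5326,0.2469-.2297)) 
print('tray long dir yaw',np.arctan2(.2469-.2297,.6527-.5326))
for s in[(0,0,.206)]: print(proj('scene',[*(o+.015*uy),.206]),proj('top',[*(o+.015*uy),.206]))
E
```

```text
[[ 0.6089 -0.1416]
 [ 0.6135 -0.2527]
 [ 0.4923 -0.2559]
 [ 0.4872 -0.1456]] ctr [ 0.5505 -0.1989]
0.12182841976137149 0.12123762392848754 0.1111414428679628
yaw [0.033 0.026 0.041 0.047]
knob [ 0.55098516 -0.18461516]
knob pred [ 0.54992765 -0.18394364] dock [ 0.54845534 -0.14397074] goal [ 0.546799   -0.09900124]
tray in goal frame 0.061914172422257566 0.28991878111267 tray yaw 1.428549581098797
tray long dir yaw 0.1422467456960998
(np.float64(177.98667915810302), np.float64(192.49679404208564)) (np.float64(347.6283276051297), np.float64(210.51778750608938))
```

```bash
python3 -m crank '[[1,0,0,-0.8,0.237],[1,0,0,-0.8,0.237],[1,0,0,-0.8,0.237],[1,0,0,-0.8,0.237]]'; python3 -c "
from cell import ctrl
s=ctrl.sense();print(s['joint_positions'],s['eef_rot'],s['ee_pos'])"
```

```text
time: 0.5
ee_pos: [0.1995, -0.4858, 0.3114]
eef_rot: [3.141, -0.0, 0.142]
wrist_force: [-0.3, -0.3, -0.6]
grip_width: 0.0855
grasp_force: 0.0
[-1.18104297e+00  2.25391122e-01  1.72427113e-01  1.51720244e+00
  1.37795288e-05  1.81828555e+00] [ 3.14098534e+00 -1.67661399e-04  1.42264186e-01] [ 0.19954879 -0.4857849   0.31141266]
```

```bash
for i in 1 2 3; do python3 -m crank '[[1,0,0,0,-1],[1,0,0,0,-1],[1,0,0,0,-1],[1,0,0,0,-1],[1,0,0,0,-1],[1,0,0,0,-1],[1,0,0,0,-1],[1,0,0,0,-1]]'|grep -E "eef|time"; done
for i in 1 2 3 4 5 6 7; do python3 -m crank '[[1,-0.82,0.88,0,0],[1,-0.82,0.88,0,0],[1,-0.82,0.88,0,0],[1,-0.82,0.88,0,0]]'; done | grep -E "time|ee"; python3 - <<'E'
from h import *
s=ctrl.sense();print(s['joint_positions'],s['ee_pos'])
E
```

```text
time: 1.3
eef_rot: [-3.14, -0.002, 1.192]
time: 2.1
eef_rot: [3.141, -0.002, 2.235]
time: 2.9
eef_rot: [3.141, -0.0, -3.004]
time: 3.3
ee_pos: [0.2693, -0.3848, 0.3114]
eef_rot: [3.141, 0.0, -3.006]
time: 3.7
ee_pos: [0.3379, -0.287, 0.3112]
eef_rot: [3.141, 0.0, -3.004]
time: 4.1
ee_pos: [0.4067, -0.1889, 0.3109]
eef_rot: [3.141, -0.0, -3.003]
time: 4.5
ee_pos: [0.4756, -0.0907, 0.3106]
eef_rot: [3.141, -0.001, -3.002]
time: 4.9
ee_pos: [0.5444, 0.0076, 0.3104]
eef_rot: [-3.142, -0.001, -3.002]
time: 5.3
ee_pos: [0.6131, 0.106, 0.3101]
eef_rot: [-3.141, -0.001, -3.001]
time: 5.7
ee_pos: [0.6819, 0.2044, 0.3097]
eef_rot: [-3.141, -0.002, -3.001]
[ 2.91353088e-01  6.05945257e-01  7.70894286e-01  1.73769854e+00
 -2.68738029e-04  1.50943604e-01] [0.68187429 0.20439913 0.30971064]
```

```bash
for i in 1 2; do python3 -m crank '[[1,0,0,1,0],[1,0,0,1,0],[1,0,0,1,0],[1,0,0,1,0]]'|grep ee_pos; done; python3 - <<'E'
from h import *
m=ctrl.camera_model('wrist'); im=ctrl.camera('wrist'); cv2.imwrite('pics/w1.png',im[:,:,::-1]); print(m)
E
```

```text
ee_pos: [0.6805, 0.2028, 0.213]
ee_pos: [0.6828, 0.2051, 0.1153]
{'vfov': 65.70646984690485, 'cx': 282.2370100311054, 'cy': 211.4760342006434, 'origin': array([0.60602818, 0.19510406, 0.25791264]), 'orientation': array([-3.08466993e-01,  2.11842760e-04,  1.71195282e+00])}
```

View pics/w1.png

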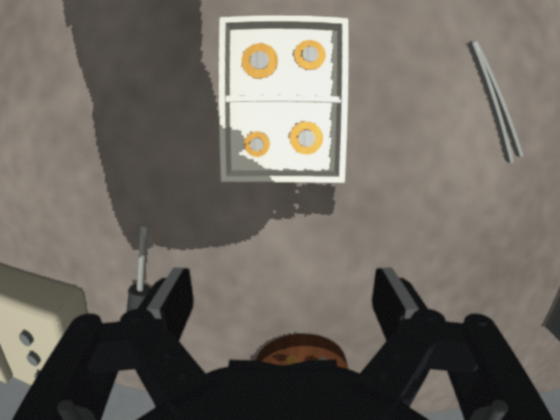

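The wrist view shows the tray clear ahead of the open fingers, with rim corners at about (219,17), (349,18), (345,183) and (220,182). The driver's tip is at the left (143,228) and is clear of the tray.

```bash
python3 - <<'E'
from h import *
P=np.array([at('wrist',*p,.028) for p in[(218.5,16.5),(349,17.5),(345,183),(219.5,182.5)]])
print(P.round(4),P.mean(0),np.linalg.norm(np.diff(P,axis=0),axis=1))
print('yaw',np.arctan2(*(P[0]-P[3])[[1,0]])-np.pi,np.arctan2(*(P[1]-P[2])[[1,0]])-np.pi)
print('driver tip',at('wrist',143,228,.005), 'finger tips?')
E
```

```text
[[0.5432 0.141  0.028 ]
 [0.5308 0.2323 0.028 ]
 [0.6516 0.2485 0.028 ]
 [0.6642 0.1571 0.028 ]] [0.59744472 0.19472736 0.028     ] [0.09214864 0.12193062 0.09233669]
yaw -6.151380897183806 -6.149846177504779
driver tip [0.71997564 0.08641482 0.005     ] finger tips?
```

```bash
python3 -m crank '[[1,0,0,0.5,0],[1,0,0,0.9,0],[1,0,0,0.9,0],[1,0,0,0.9,0]]'|grep ee_pos;  python3 -m crank '[[1,0,0,0.15,0],[1,0,0,0.28,0],[1,0,0,0.28,0],[1,0,0,0.28,0]]'
python3 -m crank '[[1,0.1,0,0,0],[1,0.2,0,0,0.02],[1,0.28,0,0,0.04],[1,0.36,0,0,0.06],[1,0.44,0,0,0.08],[1,0.52,0,0,0.1],[1,0.6,0,0,0.1],[1,0.68,0,0,0.1],[1,0.76,0.01,0,0.1],[1,0.76,0.01,0,0.1]]'
python3 - <<'E'
from h import *
m=ctrl.camera_model('wrist'); im=ctrl.camera('wrist'); cv2.imwrite('pics/w2.png',im[:,:,::-1]); 
cv2.imwrite('pics/t2.png',ctrl.camera('top')[:,:,::-1]); print(ctrl.sense()['ee_pos'])
E
```

```text
ee_pos: [0.6828, 0.2058, 0.0248]
time: 7.35
ee_pos: [0.6815, 0.2055, -0.0052]
eef_rot: [3.141, 0.001, -3.0]
wrist_force: [-0.5, 0.0, 0.3]
grip_width: 0.0855
grasp_force: 0.0
time: 8.35
ee_pos: [0.6034, 0.1953, -0.007]
eef_rot: [-3.141, -0.002, -3.104]
wrist_force: [0.2, -0.2, 0.6]
grip_width: 0.0855
grasp_force: 0.0
[ 0.60411864  0.19538696 -0.00723263]
```

View pics/w2.png

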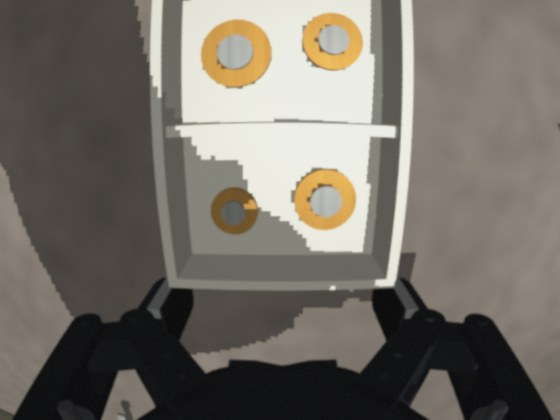

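The wrist view shows the fingers against the tray's short side. The near rim corners are at about (170,289) and (400,290), and the divider ends at about (166,131) and (396,131).

```bash
python3 - <<'E'
from h import *
A=at('wrist',170,289,.028);B=at('wrist',400,290,.028);C=at('wrist',166,131,.028);D=at('wrist',396,131,.028)
print(A,B,np.linalg.norm(A-B),C,D)
e=(B-A)[:2]; yaw=np.arctan2(e[1],e[0])-np.pi/2; print('yaw',yaw)
ctr=(A+B)[:2]/2-.06*np.array([np.cos(yaw),np.sin(yaw)]); print('ctr',ctr,(C+D)[:2]/2)
for c in(ctr,(C+D)[:2]/2):
  d=c-np.array([.5468,-.099]); print(d[0]+.037*d[1],d[1]-.037*d[0])
im=cv2.imread("pics/t2.png")
w=(im.min(2)>150).astype(np.uint8); w[:185]=0;w[255:]=0;w[:,:185]=0;w[:,245:]=0
c=np.column_stack(np.nonzero(w)[::-1]); print(cv2.minAreaRect(c.astype(np.float32)))
E
```

```text
[0.5954152  0.15083171 0.028     ] [0.59250772 0.24336875 0.028     ] 0.0925827107258008 [0.53374262 0.15368623 0.028     ] [0.53082947 0.2324428  0.028     ]
yaw 0.03140921745351566
ctr [0.53399105 0.19521599] [0.53228604 0.19306451]
-0.0019229550116873547 0.2946899186464279
-0.0037075723985911958 0.2926015299626223
((0.0, 0.0), (0.0, 0.0), 0.0)
```

```bash
python3 -m crank '[[1,-0.15,0,0,0],[1,-0.3,0,0,0],[1,-0.3,0,-0.4,0],[1,-0.3,0,-0.8,0],[1,-0.3,0,-1,0],[1,-0.3,0,-1,0]]'|grep ee; for i in 1 2; do python3 -m crank '[[1,0,0,0,0.75],[1,0,0,0,0.75],[1,0,0,0,0.75],[1,0,0,0,0.75],[1,0,0,0,0.75],[1,0,0,0,0.75]]'|grep ee;done;  python3 -m crank '[[1,0.35,-0.5,0,0],[1,0.69,-1,0,0],[1,0.69,-1,0,0],[1,0.69,-1,0,0],[1,0.69,-1,0,0]]'; python3 -c "
from cell import ctrl
print(ctrl.sense()['joint_positions'])"
```

```text
ee_pos: [0.6369, 0.1971, 0.0963]
eef_rot: [3.14, 0.004, -3.105]
ee_pos: [0.6344, 0.1964, 0.0914]
eef_rot: [-3.139, -0.002, 2.388]
ee_pos: [0.6344, 0.1964, 0.0914]
eef_rot: [-3.138, 0.001, 1.602]
time: 10.75
ee_pos: [0.5324, 0.262, 0.0925]
eef_rot: [-3.14, 0.001, 1.609]
wrist_force: [-0.6, -0.1, 0.1]
grip_width: 0.0853
grasp_force: 0.0
[ 4.57279815e-01  4.30346139e-01 -9.54986220e-02  1.04635873e+00
 -1.13628126e-04  1.99001967e+00]
```

```bash
python3 -m crank '[[1,0,0,0.3,0],[1,0,0,0.6,0],[1,0,0,0.85,0],[1,0,0,0.96,0],[1,0,0,0.96,0]]'|grep ee_p;  for i in 1 2 3; do python3 -m crank '[[1,-0.08,0,0,0],[1,-0.18,0,0,0],[1,-0.28,0,0,0],[1,-0.38,0,0,0],[1,-0.48,0,0,0],[1,-0.58,0,0,0],[1,-0.68,0,0,0],[1,-0.78,0,0,0],[1,-0.86,0,0,0],[1,-0.9,0,0,0]]'; done; python3 - <<'E'
from h import *
im=ctrl.camera('top')[:,:,::-1]; cv2.imwrite('pics/t3.png',cv2.resize(im[160:270,230:400],None,fx=4,fy=4,interpolation=cv2.INTER_CUBIC))
E
```

```text
ee_pos: [0.5325, 0.2608, -0.0045]
time: 12.25
ee_pos: [0.5361, 0.1711, -0.0027]
eef_rot: [-3.141, 0.0, 1.607]
wrist_force: [-0.1, 3.3, 2.0]
grip_width: 0.0858
grasp_force: 1.8
time: 13.25
ee_pos: [0.5395, 0.0811, -0.0027]
eef_rot: [-3.141, 0.0, 1.607]
wrist_force: [-0.1, 2.4, 0.2]
grip_width: 0.0854
grasp_force: 1.3
time: 14.25
ee_pos: [0.5428, -0.0088, -0.0028]
eef_rot: [-3.141, -0.0, 1.607]
wrist_force: [-0.0, 2.1, 0.4]
grip_width: 0.0853
grasp_force: 0.9
```

View pics/t3.png

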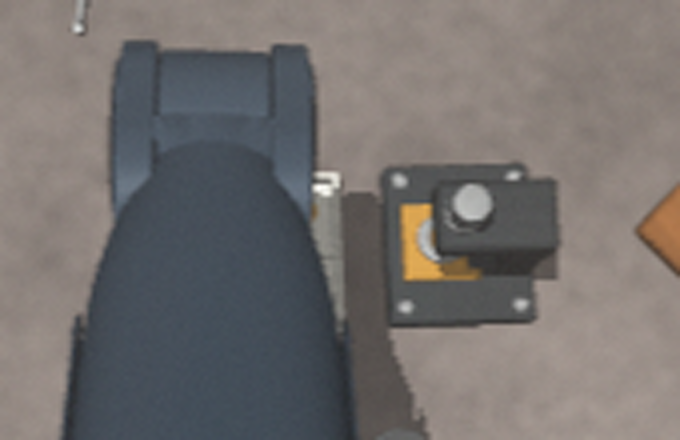

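The tray's leading edge is at about x=341 and the base edge at x=384, so the gap is about 32 mm. Its top corner at y≈171 against 164 puts it about 5 mm off centre, within tolerance. I'll close the gap slowly.

```bash
python3 -m crank '[[1,-0.06,0,0,0],[1,-0.12,0,0,0],[1,-0.18,0,0,0],[1,-0.22,0,0,0],[1,-0.25,0,0,0],[1,-0.28,0,0,0],[1,-0.28,0,0,0]]'|grep -E "ee_pos|wrist"
for i in 1 2 3 4; do python3 -m crank '[[1,-0.01,0,0,0],[1,-0.02,0,0,0],[1,-0.02,0,0,0]]'|grep -E "ee_pos|wrist"; done
```

```text
ee_pos: [0.544, -0.0363, -0.0027]
wrist_force: [-0.3, 0.1, -0.2]
ee_pos: [0.544, -0.0378, -0.0027]
wrist_force: [0.2, 1.4, -0.3]
ee_pos: [0.5441, -0.0399, -0.0027]
wrist_force: [-1.1, 0.6, 0.4]
ee_pos: [0.5442, -0.042, -0.0027]
wrist_force: [-0.6, 0.9, 0.5]
ee_pos: [0.5441, -0.043, -0.0026]
wrist_force: [-0.6, 6.4, 2.0]
```

```bash
python3 -m crank '[[1,-0.01,0,0,0],[1,-0.02,0,0,0],[1,-0.02,0,0,0],[1,-0.02,0,0,0]]'|grep -E "ee_pos|wrist|eef"
python3 -m crank '[[1,0.1,0,0,0],[1,0.3,0,0,0],[1,0.5,0,0,0],[1,0.5,0,-0.3,0],[1,0.5,0,-0.7,0],[1,0.5,0,-1,0],[1,0.5,0,-1,0]]'|grep ee
for i in 1 2; do python3 -m crank '[[1,0.4,0,-0.5,0],[1,0.4,0,-1,0],[1,0.4,0,-1,0],[1,0.4,0,-1,0]]'|grep ee;done
python3 - <<'E'
from h import *
m=ctrl.camera_model('wrist'); im=ctrl.camera('wrist'); cv2.imwrite('pics/w4.png',im[:,:,::-1]); print(m)
im=ctrl.camera('scene')[:,:,::-1]; cv2.imwrite('pics/s4.png',cv2.resize(im[160:310,90:290],None,fx=4,fy=4,interpolation=cv2.INTER_CUBIC))
E
```

```text
ee_pos: [0.5441, -0.043, -0.0026]
eef_rot: [3.142, -0.006, 1.609]
wrist_force: [-1.2, 17.7, 2.9]
ee_pos: [0.545, 0.0039, 0.1014]
eef_rot: [3.135, 0.001, 1.608]
ee_pos: [0.5421, 0.0443, 0.1987]
eef_rot: [3.138, 0.0, 1.608]
ee_pos: [0.5402, 0.084, 0.2972]
eef_rot: [3.14, 0.0, 1.608]
{'vfov': 65.70646984690485, 'cx': 282.2370100311054, 'cy': 211.4760342006434, 'origin': array([0.5368262 , 0.16148211, 0.44011531]), 'orientation': array([-0.30539873, -0.0014108 ,  0.03735326])}
```

View pics/s4.png

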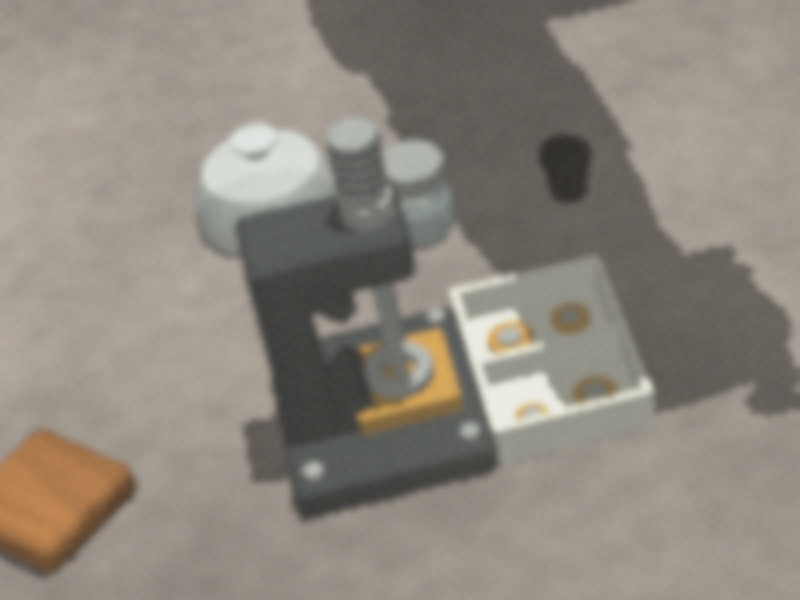

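View pics/w4.png

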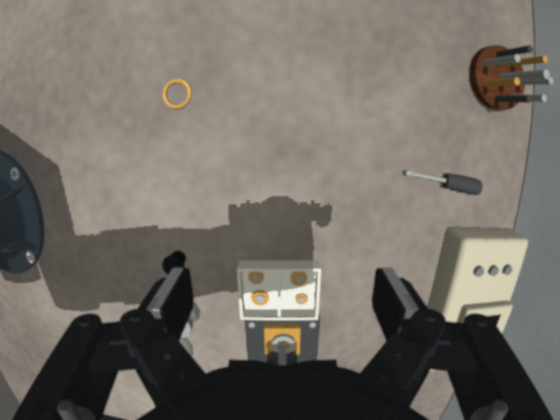

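Both views show the tray flush against the base. In the wrist view its press-side corners are near (240,320) and (320,320) and the base corners near (247,323) and (319,322). I'll quantify the centring, and work out the knob grasp in the same step.

```bash
python3 - <<'E'
from h import *
m={'vfov': 65.70646984690485, 'cx': 282.2370100311054, 'cy': 211.4760342006434, 'origin': np.array([0.5368262 , 0.16148211, 0.44011531]), 'orientation': np.array([-0.30539873, -0.0014108 ,  0.03735326])}
for n,u,v,z in(('tL',237.5,262,.028),('tR',321.5,261.5,.028),('tl',239.5,320,.028),('tr',320.5,319.5,.028),('bl',246.5,325,.022),('br',319,322,.022)): print(n,at('wrist',u,v,z,m).round(4))
z=lambda p:((p[0]+.5)/4-.5+90,(p[1]+.5)/4-.5+160)
for n,p,h in(('tray near/robot-press',(450,289),.028),('tray far-press',(498,435),.028),('tray far-out',(652,388),.028),('tray robot-out',(600,257),.028),('base far',(494,455),.022),('knobtop',(353,133),.206)): print(n,at('scene',*z(p),h).round(4))
s=ctrl.sense(); k=np.array([.5503,-.1843]); a=s['eef_rot'][2]
tx=np.array([np.cos(a),np.sin(a)]);ty=np.array([np.sin(a),-np.cos(a)]);d=k-s['ee_pos'][:2];print(s['ee_pos'],'knob in tool',d@tx,d@ty,s['time'])
E
```

```text
tL [ 0.4817 -0.0458  0.028 ]
tR [ 0.6006 -0.0405  0.028 ]
tl [ 0.4823 -0.1482  0.028 ]
tr [ 0.6084 -0.1424  0.028 ]
bl [ 0.4925 -0.1621  0.022 ]
br [ 0.6075 -0.1518  0.022 ]
tray near/robot-press [ 0.4835 -0.1475  0.028 ]
tray far-press [ 0.6068 -0.1415  0.028 ]
tray far-out [ 0.5978 -0.0531  0.028 ]
tray robot-out [ 0.483  -0.0569  0.028 ]
base far [ 0.615  -0.1459  0.022 ]
knobtop [ 0.5511 -0.1843  0.206 ]
[0.53907326 0.08345726 0.29488713] knob in tool -0.26798849224397464 0.0014699145993955318 18.2
```

```bash
for i in 1 2 3; do python3 -m crank '[[1,-0.4,0,0,0],[1,-0.89,0,0,0],[1,-0.89,0,0,0],[1,-0.89,0,0,0],[1,-0.89,0,0,0]]'|grep ee_p;done; python3 -m crank '[[1,0,0,0,0],[1,0,0,0,0]]'
```

```text
ee_pos: [0.5423, -0.0049, 0.2958]
ee_pos: [0.546, -0.0927, 0.2969]
ee_pos: [0.5495, -0.1813, 0.2972]
time: 19.9
ee_pos: [0.5495, -0.1816, 0.2975]
eef_rot: [3.141, -0.0, 1.609]
wrist_force: [0.5, 0.0, -0.4]
grip_width: 0.0854
grasp_force: 0.0
```

```bash
python3 -m crank '[[1,-0.03,0.01,0.4,0],[1,-0.03,0.01,0.8,0],[1,-0.03,0.01,0.9,0],[1,-0.03,0.01,0.9,0]]'|grep -E "ee_p|wrist"; python3 -m crank '[[1,0,0,0.15,0],[1,0,0,0.33,0],[1,0,0,0.33,0],[1,0,0,0.33,0]]'|grep -E "ee_p|wrist"
python3 -m crank '[[0,0,0,0,0],[0,0,0,0,0],[0,0,0,0,0],[0,0,0,0,0],[0,0,0,0,0],[0,0,0,0,0],[0,0,0,0,0],[0,0,0,0,0],[0,0,0,0,0],[0,0,0,0,0]]' 60; python3 -m crank '[[0,0,0,0,0],[0,0,0,0,0],[0,0,0,0,0]]' 60
```

```text
ee_pos: [0.5497, -0.185, 0.2065]
wrist_force: [-0.6, -0.0, 0.3]
ee_pos: [0.5512, -0.1859, 0.1761]
wrist_force: [-0.4, -0.9, 0.2]
time: 21.7
ee_pos: [0.5499, -0.1858, 0.1749]
eef_rot: [-3.141, 0.0, 1.607]
wrist_force: [-3.6, 0.3, 6.3]
grip_width: 0.0243
grasp_force: 58.7
time: 22.0
ee_pos: [0.5499, -0.1858, 0.1749]
eef_rot: [-3.141, 0.0, 1.608]
wrist_force: [-3.4, 0.1, 6.5]
grip_width: 0.0242
grasp_force: 58.7
```

```bash
python3 -m crank '[[0,0,0,-0.03,0],[0,0,0,-0.06,0],[0,0,0,-0.09,0],[0,0,0,-0.12,0],[0,0,0,-0.12,0]]' 90; python3 -m crank '[[0,0,0,-0.03,0],[0,0,0,-0.06,0],[0,0,0,-0.09,0],[0,0,0,-0.11,0],[0,0,0,-0.11,0]]';python3 -m crank '[[0,0,0,-0.01,0],[0,0,0,-0.02,0],[0,0,0,-0.02,0],[0,0,0,-0.02,0],[0,0,0,-0.02,0]]'
python3 - <<'E'
from h import *
im=ctrl.camera('scene')[:,:,::-1]; cv2.imwrite('pics/s5.png',cv2.resize(im[160:310,90:290],None,fx=4,fy=4,interpolation=cv2.INTER_CUBIC))
E
```

```text
time: 22.5
ee_pos: [0.5499, -0.1858, 0.1861]
eef_rot: [-3.14, -0.0, 1.608]
wrist_force: [-2.4, -1.9, -9.2]
grip_width: 0.0236
grasp_force: 88.7
time: 23.0
ee_pos: [0.5499, -0.1858, 0.1974]
eef_rot: [-3.14, -0.0, 1.608]
wrist_force: [-4.6, -3.1, -11.5]
grip_width: 0.0234
grasp_force: 88.7
time: 23.5
ee_pos: [0.5499, -0.1858, 0.1991]
eef_rot: [-3.14, -0.0, 1.608]
wrist_force: [-4.2, -2.8, -11.8]
grip_width: 0.0238
grasp_force: 89.2
```

View pics/s5.png

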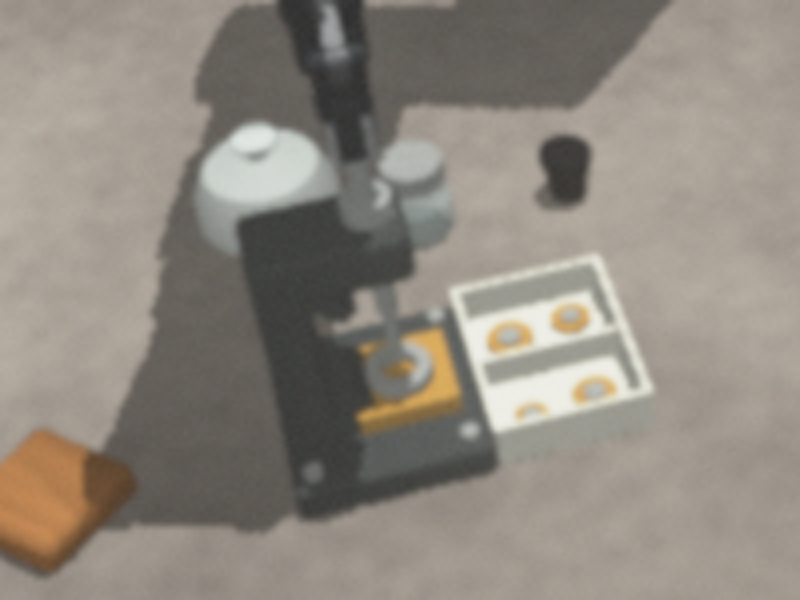

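The tip has risen out of the watch case, now at about (388,335), and the case and tray haven't moved. I'll make a small extra pull to confirm it's on the upper stop.

```bash
python3 -m crank '[[0,0,0,-0.01,0],[0,0,0,-0.02,0],[0,0,0,-0.02,0],[0,0,0,-0.02,0],[0,0,0,-0.02,0]]'|grep -E "ee_p|force"
```

```text
ee_pos: [0.5498, -0.1857, 0.1993]
wrist_force: [-0.7, -5.1, -26.9]
grasp_force: 90.6
```

The pull force jumped to 27 N with no further rise, so the plunger is on its upper stop and the grip is firm.

```bash
python3 -c "
from cell import ctrl
print(ctrl.sign_off())"
```

```text
the job is handed in; nothing more can be done
None
```

The job is handed in, but no verdict came back: the tray is flush against the open side of the press base, about 4 mm off centre by camera, and the gripper is holding the plunger at its upper stop, with the watch case still on the die.

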